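Shut the utensil case and wedge its turn-peg

TASK

Swing the front panel of the paulownia utensil case fully shut, then press the dark wooden turn-peg down into its tapered hole while turning it clockwise, until its tongue points straight across the panel and the peg stays wedged there after you let go. Leave the bud vase, the porcelain dish and the two brass rings standing where they are.

Things in the scene. Friction and masses are not known exactly. Their poses are not given: they have to be found in the camera images.
- case: Pale paulownia utensil case lying on its back, heavy and fixed to the cart, 270 (x) x 260 (y) x 95 mm (z). Origin: centre of its underside; z up, x from the near rail to the hinge side. The near 75 mm (case x -135 to -61 mm) is a solid rail, top 95 mm above the cart, that carries the peg; behind it is the open compartment with a porcelain dish already packed low inside.
- panel (a joint): Hinge angle of the front panel (now the top face), rad: 0 = fully shut, growing as it opens upward about the case's far side. It starts partly open and its stiff hinge keeps it at any angle; 1 to 4 N pressed down on its outer face near the free edge swings it shut.
- panel_hinge (a point): Middle of the panel's hinge line: case x +130, y 0, z 83 mm. The hinge line runs along the case's y.
- panel_edge (a point): Middle of the panel's free edge, on its outer face, 190 mm from the hinge line. Panel: 190 x 256 x 12 mm pale wood, the hinge line along its inner face; two cleats 22 mm wide, about 2 mm proud, on its outer face at y +-80 mm. Shut, its outer face is level with the rail, 95 mm above the cart.
- peg_turn (a joint): Turn of the peg, rad, growing clockwise seen from above. At 1.4 the tongue points straight across the panel (along the case's +x, toward the hinge); at 0 it points 1.4 rad anticlockwise from that, along the rail. It starts between 0 and 0.22; stop at 1.8. A light return spring (0.045 N m/rad) turns it back to about 0.6 if it is let go unwedged.
- peg_sink (a joint): How far the peg is pressed down, m. It starts between 0 and 0.003 (proud of its hole); pushing it down to 0.008 takes about 6 N; there the taper begins to bite; stop at 0.014. It is well wedged at 0.010 to 0.012: that takes about 9 to 15 N of push, and turning it there takes about 0.3 to 0.5 N m, so grip the thumb-piece firmly. Bitten in by 0.5 mm or more (0.0085) it keeps its angle and depth when released, give or take 0.04 rad and, from the deepest seats, 1 mm.
- peg_grip (a point): Point on the peg's vertical axis (case x -100, y 0), at the height to grip: middle of the upright flat thumb-piece, 16 mm below its top. It moves down with the peg. The thumb-piece is 66 mm long in line with the tongue, 14 mm thick, 38 mm tall; at peg_sink 0 it stands from 129 to 167 mm above the cart and this point is 151 mm above the cart. Its x axis points along the tongue.
- tongue_tip (a point): End of the flat tongue (22 mm wide, 7 mm thick), 80 mm from the peg axis; at peg_sink 0 its underside is 111 mm above the cart. It sits under the thumb-piece, its top 11 mm below the thumb-piece's lower edge, and points the way the tongue points.
- vase: Bystander: bronze bud vase, 155 mm tall, 84 mm wide, upright; origin at the centre of its foot.
- dish: Bystander: white porcelain sweets dish, 120 mm across, 25 mm high; origin under its centre.
- ring_a: Bystander: brass kettle ring lying flat, 84 mm across, 9 mm high; origin under its centre.
- ring_b: Bystander: the other brass kettle ring, the same.

How it is judged:
On the way, in this order (a step that is already met when the one before it is completed fails the run):
1. the panel is swung fully shut while the tongue is still clear of it (value of joint panel below 0.03 rad and value of joint peg_turn below 0.6 rad), for 0.2 s.
2. the peg is pressed into its taper before the tongue is across, so that it is turned while pressed (value of joint peg_sink above 0.0078 m and value of joint peg_turn below 1.15 rad and value of joint panel below 0.03 rad), for 0.1 s.
At the end, for the whole second after the job is handed in: The panel is shut (within 0.03 rad), the tongue points across the panel within 0.2 rad (peg_turn 1.2 to 1.6), the peg is wedged (peg_sink over 8.5 mm) and stays so with nothing touching it (value of joint panel below 0.03 rad and value of joint peg_turn between 1.2 and 1.6 rad and value of joint peg_sink above 0.0085 m).
It fails at once if a bystander (vase, dish, rings) is shifted more than 30 mm (distance of any of vase, dish, ring_a, ring_b from where it was at the start of the episode above 0.03 m).
It fails at once if the vase is tipped (angle between vase's own z axis and vertical above 0.4 rad).
It also fails if it takes over 48 s, if anything falls off the work surface, if the arm or the gripper's body presses on something with over 40 N, if the wrist force passes 120 N, or if a joint passes its speed limit or range.

ROBOT

A 6-joint arm with a two-finger parallel gripper is mounted at the origin on the work surface. World frame = base frame: x ahead of the robot, y to its left, z up, the work surface at z = 0. Lengths are in m, angles in rad, forces in N, time in s.
With the tool pointing down it reaches from about 0.35 to 0.85 m from the base axis. Payload 8.1 kg.
Tool frame: the origin (TCP) lies between the finger pads; the fingertips stand tips_ahead ahead of it and the grasp point (between the pads) lies 8 mm behind it (tips_ahead is the distance from the TCP to the fingertips, in m); z points along the fingers, x is the direction in which the jaws open and shut, and the axes are right-handed (so a half turn about z gives the same grasp; the last joint's range is limited). The gripper opens to 93 mm and grips with 3 to 60 N. Pads are 15 mm wide; open, the fingers measure 128 mm over their backs; the gripper's body (75 mm by 188 mm) begins 65 mm behind the grasp point.
Start: joints at [-1.214, 0.13, 1.488, -0, 1.523, -0.085], TCP at [0.257, -0.542, 0.23] pointing down, gripper open.
Joint ranges: [-2.96, 2.96], [-0.89, 2.26], [0.02, 2.5], [-1.34, 4.48], [0, 2.73], [-2.66, 2.66]. Speed limits (rad/s): [2.39, 2.39, 2.79, 3.14, 3.14, 3.14].

INTERFACE

Orientations are given as a rotation vector (axis times angle).
In Python, from plant import * gives the robot as it stands.
- The arm moves only by the tool play_rows, never from a script. Its argument "increments" is a list that holds one entry, the list of rows, each a list of 4 numbers: the shift along the tool's x, y, z in cm, then the turn about the tool's z in rad. A call has 1 to 5 rows; each row is the pose to reach, as a shift and turn from the pose measured when the call began, along the tool's axes at that moment; what a row does not reach only later rows make up. A row lasts 1/10 s, in which the tool goes at most 50 mm and 8.59 degrees, less where a joint would pass 70% of its speed; a pose out of reach is approached as far as the arm can. A call with a gripper value outside its range is refused whole. "jaw" is the finger opening in cm, from 0 to 9.3, set as the call begins (left out, the last holds). The fingers move at their own pace and stop on an object; "squeeze" is the grip in N (left out, the last holds). Time passes only in rows, so rows that repeat a pose let the fingers close. It gives the time, the measured TCP pose, the force and the opening at its end, in the units of the state.
- read_state(): the state, without advancing time (a new reading comes with each control period).
- read_camera(name): name is "side" or "top" or "wrist"; returns (picture, depth): 384x512x3 uint8, blue, green, red; 384x512 float32, m along the optical axis (not along the pixel's ray), 0 where there is no reading.
- camera_params(name): a dict with "K" (3x3 intrinsics, pixels), "eye" and "orientation" of the camera in the world. Camera axes: x right, y up, looking along -z (the intrinsics and any distortion apply to the point x, -y, -z); pixel columns grow to the right and rows downward; lengths in m; the calibration is good to about 2 mm. A picture is of the moment at which its call begins: read the wrist's pose just before it. camera_params takes no time and is no camera call; for the wrist camera it gives the pose at the moment of the call.
- close_job(): hands the job in, once; it reports no verdict.
The state is a dict: "t": time; "q": joint angles; "dq": joint speeds; "joint_torque": joint torques, N m; "tool_pos": TCP position; "orientation": TCP orientation; "force": force on the tool from outside, world axes, zero at the start; "wrist_torque": the same for the moment, N m; "opening": finger opening in m.
Only numpy, scipy, OpenCV 4.12 (cv2) and the standard library are available. Lean on these libraries where they do the work, as an engineer would, in place of code of your own. Each camera call takes 0.05 s, during which the arm holds its last target.

## Working session

There is one attempt and no reset: what is moved stays moved. The work goes in short steps, Python scripts to look and compute and a tool call to move; the robot and the scene stay as the last step left them, time stands still between calls to the robot, and variables do not carry over. Pictures are saved under pics/ and viewed, and the job is handed in when it is done.

Besides the shell and the picture viewer there is one more tool, called after "Request:" by a JSON object that holds its "op" and its "data", one argument or row to a line. play_rows: Moves the arm, as the interface text tells. Its arguments: {"type":"object","properties":{"increments":{"type":"array"},"jaw":{"type":"number"},"squeeze":{"type":"number"}},"required":["increments"]}

```bash
ls; mkdir -p pics; cat > h.py <<'E'
from plant import *
import numpy as np, cv2
from scipy.spatial.transform import Rotation as R
def snap(name,fn):
    p=camera_params(name); im,d=read_camera(name)
    cv2.imwrite('pics/'+fn+'.png',im); np.savez('pics/'+fn+'.npz',im=im,d=d,K=p['K'],eye=p['eye'],o=np.array(p['orientation']))
    return im,d,p
def load(fn):
    z=np.load('pics/'+fn+'.npz'); return z
def rot(o):
    o=np.array(o); return o if o.shape==(3,3) else R.from_rotvec(o).as_matrix()
def cloud(fn):
    z=load(fn);K=z['K'];d=z['d'];h,w=d.shape
    v,u=np.mgrid[0:h,0:w]
    P=np.stack([(u-K[0,2])/K[0,0]*d,-(v-K[1,2])/K[1,1]*d,-d],-1)
    W=P@rot(z['o']).T+z['eye']; W[d==0]=np.nan
    return W,z['im']
E
python3 - <<'E'
from h import *
s=read_state(); print(s)
for n in ['top','side']:
    im,d,p=snap(n,n+'0'); print(n,p)
E
```

```text
pics
{'t': 0.0, 'q': array([-1.21440944e+00,  1.31140767e-01,  1.48923746e+00, -3.72462874e-05,
        1.52299520e+00, -8.53636590e-02]), 'dq': array([ 1.75253746e-03, -6.64374667e-04, -8.56863408e-04,  6.79151637e-04,
        2.36140940e-03,  9.08781998e-05]), 'joint_torque': array([ 1.93701373e-03, -5.59844398e+01, -4.91756129e+01,  7.69897364e-02,
        3.52694315e-02, -1.83400939e-04]), 'tool_pos': array([ 0.2563552 , -0.54189038,  0.22862257]), 'orientation': array([-2.65327107e+00,  1.68022876e+00,  2.26163629e-03]), 'force': array([ 0.45717759,  0.12838885, -0.81099469]), 'wrist_torque': array([ 0.00742716, -0.02338928,  0.0028519 ]), 'opening': 0.09299262851410092}
top {'K': array([[465.0474115 ,   0.        , 251.26556093],
       [  0.        , 465.0474115 , 190.90780253],
       [  0.        ,   0.        ,   1.        ]]), 'eye': array([ 0.45538764, -0.01301785,  1.23863915]), 'orientation': array([ 0.09402586, -0.08172171, -1.56240168])}
side {'K': array([[406.89792148,   0.        , 255.23545446],
       [  0.        , 406.89792148, 190.31203913],
       [  0.        ,   0.        ,   1.        ]]), 'eye': array([ 0.54792955, -0.88363217,  0.61586974]), 'orientation': array([ 1.07101905, -0.03271075, -0.03081198])}
```

View pics/top0.png

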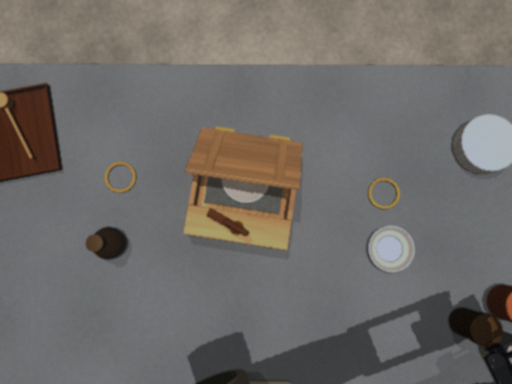

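View pics/side0.png

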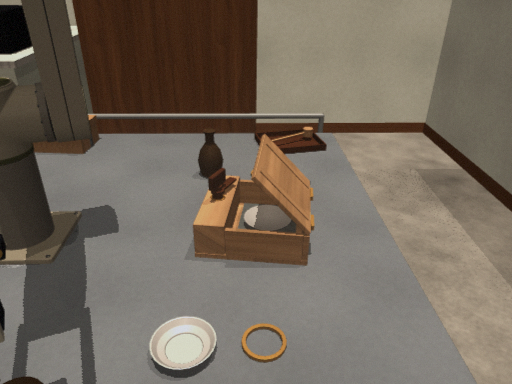

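The top view shows the case at pixels (185-302, 128-248), with the rail at the bottom and the peg at about (230,223). The tongue points left. The panel is open about 45°, the vase is at (110,243), the dish at (391,248) and the rings at (120,177) and (384,193).

```bash
python3 - <<'E'
from h import *
W,im=cloud('top0')
z=W[...,2]
print('table z', np.nanmedian(z[300:330,100:180]))
# rail top
reg=np.zeros(z.shape,bool); reg[200:255,175:300]=1
m=reg&(z>0.088)&(z<0.101)
P=W[m]; print(m.sum(), np.median(P,0))
rect=cv2.minAreaRect((P[:,:2]*1000).astype(np.float32)); print(rect, cv2.boxPoints(rect))
m2=reg&(z>0.105)&(z<0.125); print('tongue',m2.sum(), W[m2].mean(0)); 
m3=reg&(z>0.15)&(z<0.18); Q=W[m3]; print('thumb',m3.sum(),Q.mean(0)*1000,Q[:,2].max())
print(cv2.minAreaRect((Q[:,:2]*1000).astype(np.float32)))
if m2.sum(): print(cv2.minAreaRect((W[m2][:,:2]*1000).astype(np.float32)))
# panel
reg=np.zeros(z.shape,bool); reg[125:190,185:305]=1
m=reg&(z>0.12); P=W[m]; c=P.mean(0);u,s,vt=np.linalg.svd(P-c,full_matrices=False);print('panel',c,vt[2],s/np.sqrt(len(P)))
rect=cv2.minAreaRect((P[:,:2]*1000).astype(np.float32)); print(rect); print('zmax',np.percentile(P[:,2],[1,50,99,99.9]))
for r in [128,135,145,155,165,175,183,187,190]: print(r,W[r,245])
for (u,v) in [(110,243),(92,240),(391,248),(120,163),(384,193)]: print(W[v,u])
E
```

```text
table z -0.0010557574617293675
2716 [0.49376946 0.01590006 0.09400246]
((503.8407287597656, 29.831558227539062), (260.70562744140625, 92.50985717773438), 82.37641143798828) [[ 440.70148  -93.23268]
 [ 532.3936  -105.50545]
 [ 566.98     152.8958 ]
 [ 475.28784  165.16856]]
tongue 249 [0.5134777  0.06612957 0.11598855]
thumb 171 [494.09998385  31.13091859 164.12969541] 0.16991130555585676
((494.2593688964844, 31.22319793701172), (65.17028045654297, 13.903410911560059), 61.429046630859375)
((507.6435852050781, 61.213890075683594), (93.61888122558594, 33.304988861083984), 65.54528045654297)
panel [0.64313966 0.00820209 0.18136267] [ 0.69800316 -0.10470471  0.70839855] [0.07352202 0.0458174  0.00235239]
((649.4468383789062, 7.8468780517578125), (255.55992126464844, 115.23934936523438), 81.55384063720703)
zmax [0.12153526 0.18420479 0.22687892 0.22876115]
128 [ 0.76745967  0.01551438 -0.00234244]
135 [0.72358252 0.01298246 0.10115951]
145 [0.69214811 0.01212432 0.12946248]
155 [0.66095742 0.01114424 0.16371461]
165 [0.63232638 0.01030004 0.19249606]
175 [0.6051672  0.00948116 0.22066525]
183 [0.61211247 0.01352648 0.02945686]
187 [0.60167645 0.01345942 0.0284039 ]
190 [0.59366307 0.01337331 0.02925603]
[0.453449   0.33991406 0.10024803]
[0.46019191 0.36664591 0.15067878]
[ 0.44542301 -0.37125789  0.00423531]
[0.66667711 0.34973572 0.01009544]
[ 0.59133559 -0.35795272 -0.00097291]
```

```bash
python3 - <<'E'
import plant; print([n for n in dir(plant) if not n.startswith('_')])
print(getattr(plant,'tips_ahead',None))
from h import *
s=read_state();print(s['t'],R.from_rotvec(s['orientation']).as_matrix())
im,d,p=snap('wrist','w0'); print(p)
W,im=cloud('w0'); print(W[200,250])
ex=np.array([np.cos(-.147),np.sin(-.147)]); ey=np.array([-ex[1],ex[0]]); peg=np.array([.4942,.0312])
def c2w(x,y): return peg+ex*(x+.1)+ey*y
for th in [.78,.6,.4,.2,0]:
    r=.160; x=.130-r*np.cos(th)+.012*np.sin(th); zz=.083+r*np.sin(th)+.012*np.cos(th); print(th,x,c2w(x,-.015),zz)
# check against top0: where hinge & edges
W,im=cloud('top0'); P=W[128:190,185:305].reshape(-1,3);P=P[P[:,2]>.12]; C=np.c_[(P[:,:2]-peg)@ex-.1,(P[:,:2]-peg)@ey]
print(np.percentile(C,[.2,50,99.8],axis=0)); 
A=np.c_[C[:,0],np.ones(len(C))]; k=np.linalg.lstsq(A,P[:,2],rcond=None)[0]; print(k,np.arctan(-k[0]))
E
```

```text
['IKError', 'camera_params', 'close_job', 'read_camera', 'read_state', 'tips_ahead']
0.011
0.1 [[ 4.27602283e-01 -9.03966780e-01 -5.89483833e-04]
 [-9.03965396e-01 -4.27602664e-01  1.58858124e-03]
 [-1.68808953e-03 -1.46407979e-04 -9.99998564e-01]]
{'K': array([[346.2619646 ,   0.        , 260.7605482 ],
       [  0.        , 346.2619646 , 189.79083989],
       [  0.        ,   0.        ,   1.        ]]), 'eye': array([ 0.3197664 , -0.51259308,  0.3837243 ]), 'orientation': array([-0.22752999,  0.14590332, -1.12325957])}
[ 0.24911329 -0.53652311  0.13142041]
0.78 0.02469318694844055 [ 0.6153513  -0.00190218] 0.20405566952821297
0.6 0.004722011295191894 [0.59559551 0.00102302] 0.1832468231221218
0.4 -0.012696738932757811 [0.57836462 0.00357437] 0.15635966669741871
0.2 -0.02442662048505792 [0.56676125 0.00529246] 0.1265478918613047
0 -0.03 [0.56124798 0.0061088 ] 0.095
[[-0.00036956 -0.12761308]
 [ 0.04892742 -0.00114406]
 [ 0.11234743  0.12629757]]
[-0.99111998  0.23161431] 0.7809383813456384
```

View pics/w0.png

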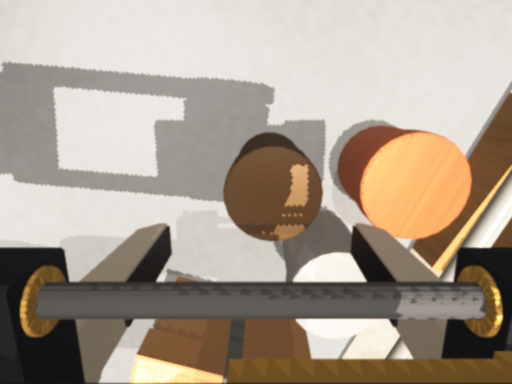

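The wrist view shows tall objects under the gripper at (270,190) and (415,185), so I lift before moving across. The fingers close in tool x, and the body's long side also runs along x.

Request:
{"op": "play_rows", "data": {
  "increments": [
    [[0,0,-5,0],[-1,-2,-8,0.1],[-3.3,-5.5,-8,0.2],[-5.8,-9.7,-8,0.3],[-8.3,-13.9,-8,0.4]]
  ],
  "jaw": 0,
  "squeeze": 40
}}

```text
t: 0.65
tool_pos: [0.347, -0.4064, 0.3089]
orientation: [-2.261, 2.18, 0.002]
force: [0.3, 0.3, 0.2]
opening: 0.058
```

```bash
cat >> h.py <<'E'
def st():
    s=read_state(); M=R.from_rotvec(s['orientation']).as_matrix()
    print('t %.2f'%s['t'],'p',s['tool_pos'].round(4),'yaw',np.arctan2(M[1,0],M[0,0]).round(4),'tilt',M[:,2].round(4),'F',s['force'].round(1),'T',s['wrist_torque'].round(2),'open',round(s['opening'],4),'q6',s['q'][5].round(2))
    return s,M
def go(x,y,z=None,yaw=None):
    s,M=st(); t=np.array([x,y,s['tool_pos'][2] if z is None else z]); 
    d=M.T@(t-s['tool_pos'])*100
    y0=np.arctan2(M[1,0],M[0,0]); dy=0 if yaw is None else (y0-yaw+np.pi)%(2*np.pi)-np.pi
    print('shift cm',d.round(2),'turn',round(dy,3))
E
python3 - <<'E'
from h import *
go(.617,-.002,.25,-1.717)
E
```

```text
t 0.65 p [ 0.347  -0.4064  0.3089] yaw -1.5344 tilt [-4.0e-04  1.3e-03 -1.0e+00] F [0.3 0.3 0.2] T [ 0.08 -0.02 -0.  ] open 0.058 q6 0.57
shift cm [-39.42 -28.45   5.93] turn 0.183
```

Request:
{"op": "play_rows", "data": {
  "increments": [
    [[-4,-2.9,0,0.05],[-8,-5.8,0,0.1],[-12,-8.6,0,0.18],[-16,-11.5,0,0.18],[-20,-14.4,0,0.18]]
  ]
}}

```text
t: 1.15
tool_pos: [0.4843, -0.1994, 0.309]
orientation: [-2.056, 2.375, 0.002]
force: [0.7, -0.5, 0.5]
opening: 0.0176
```

Request:
{"op": "play_rows", "data": {
  "increments": [
    [[-4,-2,0,0],[-8,-4,0,0],[-12,-6,0,0],[-16,-8.5,0,0],[-18,-10,0,0]]
  ]
}}

```text
t: 1.65
tool_pos: [0.6103, -0.0322, 0.3086]
orientation: [-2.059, 2.372, 0.003]
force: [-0.4, -0.7, -0.7]
opening: 0.0006
```

```bash
python3 - <<'E'
from h import *
go(.617,-.002,.222,-1.717)
E
```

```text
t 1.65 p [ 0.6103 -0.0322  0.3086] yaw -1.7121 tilt [-8.0e-04  2.2e-03 -1.0e+00] F [-0.4 -0.7 -0.7] T [0.06 0.02 0.01] open 0.0006 q6 1.57
shift cm [-3.06 -0.25  8.66] turn 0.005
```

Request:
{"op": "play_rows", "data": {
  "increments": [
    [[-1.5,-0.8,2.5,0],[-3,-0.8,5,0],[-3,-0.8,7,0],[-3,-0.8,8,0],[-3,-0.8,8,0]]
  ]
}}

```text
t: 2.15
tool_pos: [0.6212, -0.0034, 0.2265]
orientation: [2.058, -2.371, -0.008]
force: [-0.9, -0.0, 0.4]
opening: 0.0004
```

```bash
python3 - <<'E'
from h import *
st()
E
```

```text
t 2.15 p [ 0.6212 -0.0034  0.2265] yaw -1.7122 tilt [-0.0046  0.0025 -1.    ] F [-0.9 -0.   0.4] T [0.01 0.07 0.02] open 0.0004 q6 1.62
```

Request:
{"op": "play_rows", "data": {
  "increments": [
    [[0,0.8,0.9,0],[0,1.5,1.8,0],[0,2.2,2.7,0],[0,2.8,3.7,0],[0,3.3,4.7,0]]
  ]
}}

```text
t: 2.65
tool_pos: [0.5887, 0.0009, 0.1807]
orientation: [2.058, -2.373, -0.005]
force: [-0.7, -0.1, 2.7]
opening: 0.0003
```

```bash
python3 - <<'E'
from h import *
st(); snap('side','side1')
E
```

```text
t 2.65 p [0.5887 0.0009 0.1807] yaw -1.7127 tilt [-0.0021  0.0022 -1.    ] F [-0.7 -0.1  2.7] T [-0.02  0.12  0.06] open 0.0003 q6 1.63
```

View pics/side1.png

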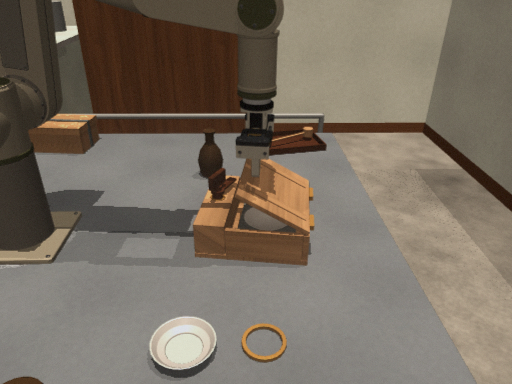

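The fingertips press the panel at about (257,170), 2.7 N, and the panel is swinging down. I continue along the arc.

Request:
{"op": "play_rows", "data": {
  "increments": [
    [[0,0.6,1.1,0],[0,1.1,2.2,0],[0,1.5,3.3,0],[0,1.8,4.4,0],[0,2.0,5.4,0]]
  ]
}}

```text
t: 3.2
tool_pos: [0.5667, 0.0041, 0.1232]
orientation: [2.057, -2.371, -0.009]
force: [0.8, -0.3, 1.3]
opening: 0.0002
```

Request:
{"op": "play_rows", "data": {
  "increments": [
    [[0,0.1,0.6,0],[0,0.2,1.1,0],[0,0.2,1.6,0],[0,0.2,2.0,0]]
  ]
}}

```text
t: 3.6
tool_pos: [0.5645, 0.0045, 0.1058]
orientation: [2.056, -2.37, -0.01]
force: [-23.6, 1.4, 48.5]
opening: 0.0006
```

```bash
python3 - <<'E'
from h import *
st()
E
```

```text
t 3.60 p [0.5645 0.0045 0.1058] yaw -1.7124 tilt [-0.0067  0.0024 -1.    ] F [-23.6   1.4  48.5] T [ 0.23  4.4  -0.  ] open 0.0006 q6 1.63
```

Stiff stop at 0.1058, so the panel is shut. I back off now.

Request:
{"op": "play_rows", "data": {
  "increments": [
    [[0,0,-0.2,0],[0,0,-0.4,0],[0,0,-1.5,0],[0,0,-4,0],[0,0,-8,0]]
  ],
  "jaw": 4.0
}}

```text
t: 4.1
tool_pos: [0.5629, 0.0045, 0.1838]
orientation: [2.054, -2.367, -0.016]
force: [0.4, -0.5, -0.2]
opening: 0.0359
```

```bash
python3 - <<'E'
from h import *
st(); snap('top','top1'); snap('side','side2')
E
```

```text
t 4.10 p [0.5629 0.0045 0.1838] yaw -1.7125 tilt [-0.0127  0.0029 -0.9999] F [ 0.4 -0.5 -0.2] T [ 0.01 -0.04 -0.04] open 0.0359 q6 1.63
```

View pics/top1.png

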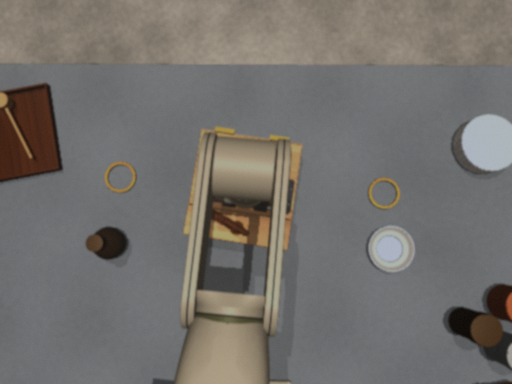

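View pics/side2.png

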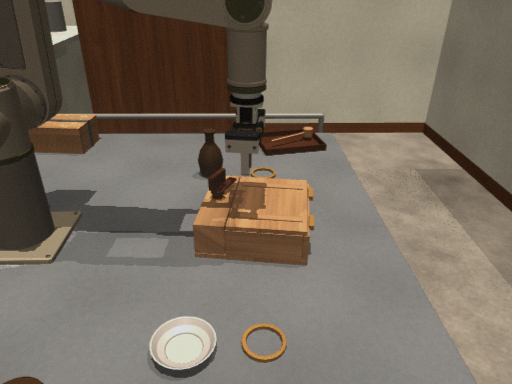

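The panel looks shut in the side view (225-310, 178-235), and the peg at (217,183) has not moved. I check the angle numerically and measure the peg again.

```bash
python3 - <<'E'
from h import *
W,im=cloud('side2')
ex=np.array([np.cos(-.147),np.sin(-.147)]); ey=np.array([-ex[1],ex[0]]); peg=np.array([.4942,.0312])
C=np.dstack([(W[...,:2]-peg)@ex-.1,(W[...,:2]-peg)@ey,W[...,2]])
m=(C[...,0]>-.04)&(C[...,0]<.12)&(abs(C[...,1])<.06)&(C[...,2]>.07)&(C[...,2]<.12)
P=C[m]; A=np.c_[P[:,:2],np.ones(len(P))]; k,res,*_=np.linalg.lstsq(A,P[:,2],rcond=None); print('panel slope',k,len(P))
m=(abs(C[...,0]+.1)<.05)&(abs(C[...,1])<.05)&(C[...,2]>.135)&(C[...,2]<.18)
P=W[m];print(len(P),P.mean(0),P[:,2].max(),cv2.minAreaRect((P[:,:2]*1000).astype(np.float32)))
print(cv2.boxPoints(cv2.minAreaRect((P[:,:2]*1000).astype(np.float32))))
m&=C[...,2]>.16; P=W[m]; print(len(P),cv2.minAreaRect((P[:,:2]*1000).astype(np.float32)))
# top1 thumb (partly hidden?)
W,im=cloud('top1')
C=np.dstack([(W[...,:2]-peg)@ex-.1,(W[...,:2]-peg)@ey,W[...,2]])
m=(abs(C[...,0]+.1)<.06)&(abs(C[...,1])<.06)&(C[...,2]>.15)&(C[...,2]<.18)
P=W[m];print(len(P),cv2.minAreaRect((P[:,:2]*1000).astype(np.float32)),np.percentile(P[:,2],[50,90,98]))
W,im=cloud('top0')
C=np.dstack([(W[...,:2]-peg)@ex-.1,(W[...,:2]-peg)@ey,W[...,2]])
m=(abs(C[...,0]+.1)<.06)&(abs(C[...,1])<.06)&(C[...,2]>.15)&(C[...,2]<.18)
P=W[m];print(len(P),np.percentile(P[:,2],[10,50,90,98]))
go(.494,.031,.26,np.radians(61.4-90))
E
```

```text
panel slope [-0.00054138  0.00208641  0.09771269] 1491
259 [0.49528234 0.02254914 0.15516666] 0.16995404175909984 ((495.2825927734375, 29.394214630126953), (67.36859893798828, 16.046537399291992), 62.7745361328125)
[[472.73785     3.1122818]
 [487.00665    -4.228899 ]
 [517.82733    55.676147 ]
 [503.55853    63.017326 ]]
104 ((495.2125244140625, 29.47991180419922), (67.36865997314453, 14.514440536499023), 60.31306838989258)
172 ((494.2339172363281, 31.266834259033203), (65.09542846679688, 13.995731353759766), 60.8925895690918) [0.16417991 0.166819   0.1679743 ]
171 [0.16108972 0.1643362  0.16724532 0.16832038]
t 4.20 p [0.5684 0.004  0.1926] yaw -1.7124 tilt [ 0.0029  0.0016 -1.    ] F [ 0.7 -0.2  0.9] T [0.05 0.03 0.02] open 0.0387 q6 1.63
shift cm [-1.63  7.73 -6.76] turn -1.213
```

Request:
{"op": "play_rows", "data": {
  "increments": [
    [[0,0,-3,-0.14],[0,1,-4,-0.28],[-0.5,3,-4,-0.42],[-1,5,-4,-0.56],[-1.6,7.5,-4,-0.7]]
  ],
  "jaw": 4.5
}}

```text
t: 4.7
tool_pos: [0.4958, 0.0304, 0.2323]
orientation: [-2.749, 1.514, -0.003]
force: [-0.3, -0.3, 0.6]
opening: 0.045
```

Request:
{"op": "play_rows", "data": {
  "increments": [
    [[0,0,0,-0.14],[0,0,0,-0.28],[0,0,0,-0.42],[0,0,0,-0.52],[0,0,0,-0.52]]
  ]
}}

```text
t: 5.2
tool_pos: [0.4957, 0.0305, 0.2323]
orientation: [-3.047, 0.755, -0.004]
force: [0.3, 0.0, 0.5]
opening: 0.0448
```

```bash
python3 - <<'E'
from h import *
go(.4945,.0305,.143,-.501); snap('wrist','w1')
E
```

```text
t 5.20 p [0.4957 0.0305 0.2323] yaw -0.4855 tilt [ 0.0027  0.0016 -1.    ] F [0.3 0.  0.5] T [-0.01 -0.1  -0.04] open 0.0448 q6 0.44
shift cm [-0.12  0.08  8.93] turn 0.016
```

View pics/w1.png

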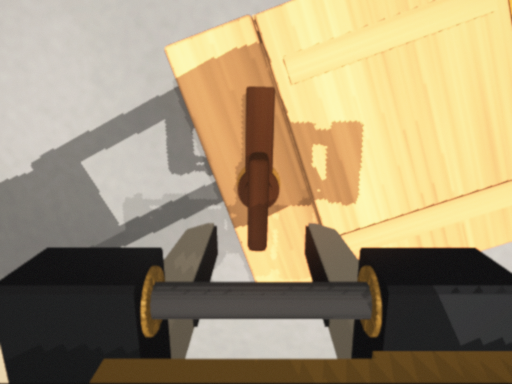

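The thumb-piece sits at (259,200), centred between the fingers and in line with them. The tongue points up-image. I descend and grip.

Request:
{"op": "play_rows", "data": {
  "increments": [
    [[-0.1,0.1,3,0.02],[-0.1,0.1,6,0.02],[-0.1,0.1,8,0.02],[-0.1,0.1,9,0.02],[-0.1,0.1,9,0.02]]
  ]
}}

```text
t: 5.75
tool_pos: [0.4935, 0.0302, 0.1408]
orientation: [-3.038, 0.794, 0.001]
force: [-0.5, 0.5, 0.4]
opening: 0.045
```

Request:
{"op": "play_rows", "data": {
  "increments": [
    [[0,0,0,0],[0,0,0,0],[0,0,0,0],[0,0,0,0],[0,0,0,0]]
  ],
  "jaw": 0,
  "squeeze": 60
}}

```text
t: 6.25
tool_pos: [0.4935, 0.0305, 0.1413]
orientation: [-3.038, 0.794, 0.001]
force: [-3.3, 1.1, 3.5]
opening: 0.0138
```

```bash
python3 - <<'E'
from h import *
st(); snap('side','side3')
E
```

```text
t 6.25 p [0.4935 0.0305 0.1413] yaw -0.5111 tilt [-2.0e-04  2.2e-03 -1.0e+00] F [-3.3  1.1  3.5] T [ 0.27  0.58 -0.06] open 0.0138 q6 0.47
```

View pics/side3.png

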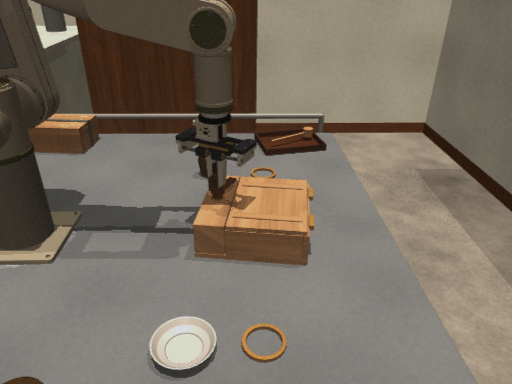

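Gripped, opening 13.8 mm. I press down in steps and watch the force.

Request:
{"op": "play_rows", "data": {
  "increments": [
    [[0,0,0.15,0],[0,0,0.3,0],[0,0,0.45,0],[0,0,0.45,0]]
  ]
}}

```text
t: 6.7
tool_pos: [0.4935, 0.0305, 0.1372]
orientation: [-3.038, 0.793, 0.001]
force: [-3.1, 0.8, 4.5]
opening: 0.0136
```

```bash
python3 - <<'E'
from h import *
st()
E
```

```text
t 6.70 p [0.4935 0.0305 0.1372] yaw -0.511 tilt [-1.0e-04  2.1e-03 -1.0e+00] F [-3.1  0.8  4.5] T [0.05 0.39 0.03] open 0.0136 q6 0.47
```

Request:
{"op": "play_rows", "data": {
  "increments": [
    [[0,0,0.1,0],[0,0,0.2,0],[0,0,0.3,0],[0,0,0.3,0]]
  ]
}}

```text
t: 7.1
tool_pos: [0.4935, 0.0305, 0.1346]
orientation: [-3.038, 0.793, 0.001]
force: [-2.0, 0.0, 5.8]
opening: 0.0135
```

```bash
python3 - <<'E'
from h import *
st()
E
```

```text
t 7.10 p [0.4935 0.0305 0.1346] yaw -0.511 tilt [ 0.     0.002 -1.   ] F [-2.   0.   5.8] T [ 0.02  0.46 -0.02] open 0.0135 q6 0.47
```

Request:
{"op": "play_rows", "data": {
  "increments": [
    [[0,0,0.1,0],[0,0,0.15,0],[0,0,0.15,0]]
  ]
}}

```text
t: 7.4
tool_pos: [0.4936, 0.0305, 0.1337]
orientation: [-3.038, 0.793, 0.001]
force: [-3.9, 0.9, 6.7]
opening: 0.0139
```

```bash
python3 - <<'E'
from h import *
st()
E
```

```text
t 7.40 p [0.4936 0.0305 0.1337] yaw -0.511 tilt [ 2.0e-04  1.9e-03 -1.0e+00] F [-3.9  0.9  6.7] T [0.09 0.69 0.07] open 0.0139 q6 0.47
```

Request:
{"op": "play_rows", "data": {
  "increments": [
    [[0,0,0.1,0],[0,0,0.15,0],[0,0,0.15,0]]
  ]
}}

```text
t: 7.7
tool_pos: [0.4936, 0.0305, 0.1331]
orientation: [-3.038, 0.793, 0.0]
force: [-5.4, 1.0, 9.9]
opening: 0.0135
```

```bash
python3 - <<'E'
from h import *
st(); snap('side','side4')
W,im=cloud('side4')
peg=np.array([.4942,.0312])
ex=np.array([np.cos(-.147),np.sin(-.147)]); ey=np.array([-ex[1],ex[0]])
for n in ['side3','side4']:
    W,im=cloud(n); C=np.dstack([(W[...,:2]-peg)@ex-.1,(W[...,:2]-peg)@ey,W[...,2]])
    m=(abs(C[...,0]+.1)<.05)&(abs(C[...,1])<.1)&(C[...,2]>.10)&(C[...,2]<.2)
    g=im.sum(2)<200
    cv2.imwrite('pics/%s_z.png'%n, cv2.resize(im[160:210,190:250],None,fx=8,fy=8,interpolation=cv2.INTER_CUBIC))
E
```

```text
t 7.70 p [0.4936 0.0305 0.1331] yaw -0.5109 tilt [ 3.0e-04  1.9e-03 -1.0e+00] F [-5.4  1.   9.9] T [0.08 0.96 0.02] open 0.0135 q6 0.47
```

About 10 N at 8.2 mm of travel, so the taper is biting at roughly 9.5-10 mm. I turn clockwise with a light press held.

Request:
{"op": "play_rows", "data": {
  "increments": [
    [[0,0,0.05,0.1],[0,0,0.05,0.2],[0,0,0.05,0.3],[0,0,0.05,0.4],[0,0,0.05,0.4]]
  ]
}}

```text
t: 8.25
tool_pos: [0.4934, 0.0307, 0.1331]
orientation: [-2.817, 1.386, 0.001]
force: [-5.5, 1.0, 5.8]
opening: 0.0134
```

```bash
python3 - <<'E'
from h import *
st(); snap('wrist','w2')
E
```

```text
t 8.25 p [0.4934 0.0307 0.1331] yaw -0.9145 tilt [-0.     0.002 -1.   ] F [-5.5  1.   5.8] T [ 0.18  0.8  -0.04] open 0.0134 q6 0.87
```

View pics/w2.png

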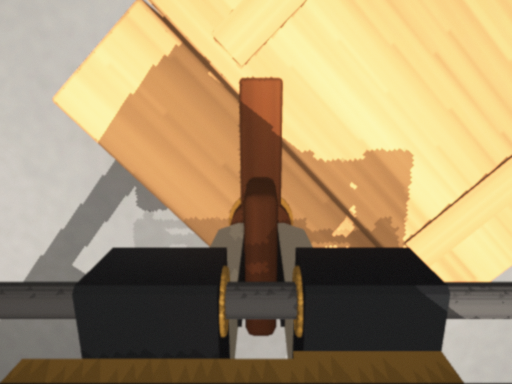

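The tongue (260,80-180) stays aligned with the jaws, so it is turning with the tool.

Request:
{"op": "play_rows", "data": {
  "increments": [
    [[0,0,0.06,0.1],[0,0,0.06,0.2],[0,0,0.06,0.3],[0,0,0.06,0.4],[0,0,0.06,0.45]]
  ]
}}

```text
t: 8.8
tool_pos: [0.4932, 0.0309, 0.133]
orientation: [-2.436, 1.981, 0.003]
force: [-4.9, 2.5, 7.4]
opening: 0.0138
```

```bash
python3 - <<'E'
from h import *
st()
E
```

```text
t 8.80 p [0.4932 0.0309 0.133 ] yaw -1.3654 tilt [-3.0e-04  2.3e-03 -1.0e+00] F [-4.9  2.5  7.4] T [0.15 0.79 0.11] open 0.0138 q6 1.32
```

Request:
{"op": "play_rows", "data": {
  "increments": [
    [[0,0,0.06,0.1],[0,0,0.06,0.2],[0,0,0.06,0.3],[0,0,0.06,0.36],[0,0,0.06,0.36]]
  ]
}}

```text
t: 9.3
tool_pos: [0.4932, 0.0311, 0.133]
orientation: [-2.04, 2.387, 0.003]
force: [-4.2, 2.2, 7.4]
opening: 0.0136
```

Request:
{"op": "play_rows", "data": {
  "increments": [
    [[0,0,0.1,0],[0,0,0.2,0],[0,0,0.2,0],[0,0,0.2,0]]
  ]
}}

```text
t: 9.7
tool_pos: [0.4933, 0.0311, 0.1323]
orientation: [-2.04, 2.387, 0.003]
force: [-8.0, 0.5, 13.3]
opening: 0.0135
```

```bash
python3 - <<'E'
from h import *
st(); snap('wrist','w3'); snap('side','side5')
E
```

```text
t 9.70 p [0.4933 0.0311 0.1323] yaw -1.7271 tilt [-0.      0.0022 -1.    ] F [-8.   0.5 13.3] T [-0.06  1.34  0.03] open 0.0135 q6 1.68
```

View pics/w3.png

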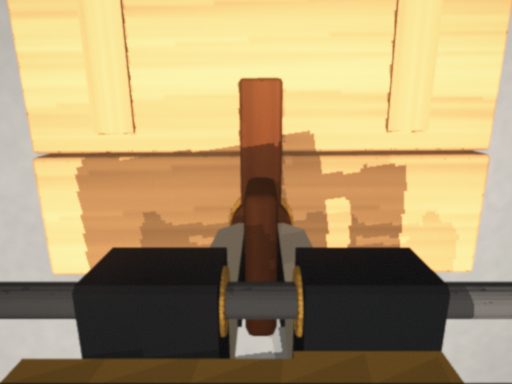

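The tongue (260,80-180) is square to the panel seam (row 152), and I read 13.3 N of push. I release: first unload, then open, then rise.

Request:
{"op": "play_rows", "data": {
  "increments": [
    [[0,0,0,0],[0,0,0,0],[0,0,0,0],[0,0,0,0]]
  ],
  "jaw": 4.5
}}

```text
t: 10.2
tool_pos: [0.4932, 0.0311, 0.1321]
orientation: [-2.04, 2.387, 0.003]
force: [0.5, 0.1, -0.0]
opening: 0.0409
```

Request:
{"op": "play_rows", "data": {
  "increments": [
    [[0,0,-2,0],[0,0,-5,0],[0,0,-9,0],[0,0,-13,0],[0,0,-13,0]]
  ]
}}

```text
t: 10.7
tool_pos: [0.4962, 0.0307, 0.2687]
orientation: [-2.035, 2.382, -0.008]
force: [-0.2, -0.3, 0.9]
opening: 0.0452
```

```bash
python3 - <<'E'
from h import *
st(); snap('wrist','w4'); snap('side','side6'); snap('top','top2')
W,im=cloud('w4'); 
peg=np.array([.4942,.0312])
ex=np.array([np.cos(-.147),np.sin(-.147)]); ey=np.array([-ex[1],ex[0]])
for n in ['w1','w4','side2','side6','top1','top2']:
    W,im=cloud(n); C=np.dstack([(W[...,:2]-peg)@ex-.1,(W[...,:2]-peg)@ey,W[...,2]])
    m=(np.hypot(C[...,0]+.1,C[...,1])<.04)&(C[...,2]>.145)&(C[...,2]<.18); P=W[m]
    if len(P)>20: print(n,'thumb',len(P),np.percentile(P[:,2],[50,90,97]).round(4),cv2.minAreaRect((P[:,:2]*1000).astype(np.float32)))
    m=(np.hypot(C[...,0]+.1,C[...,1])<.09)&(np.hypot(C[...,0]+.1,C[...,1])>.042)&(C[...,2]>.101)&(C[...,2]<.13); P=W[m]
    if len(P)>20: print(n,'tongue',len(P),np.percentile(P[:,2],[10,50,90]).round(4),cv2.minAreaRect((P[:,:2]*1000).astype(np.float32)))
    m=(C[...,0]>-.125)&(C[...,0]<-.065)&(abs(C[...,1])<.11)&(abs(C[...,1])>.02)&(C[...,2]>.085)&(C[...,2]<.101); print(n,'rail z',np.median(C[m][:,2]).round(4))
E
```

```text
t 10.70 p [0.4962 0.0307 0.2687] yaw -1.7272 tilt [ 0.01    0.0018 -0.9999] F [-0.2 -0.3  0.9] T [ 0.07 -0.   -0.  ] open 0.0452 q6 1.68
w1 thumb 1937 [0.1654 0.1665 0.167 ] ((494.0957336425781, 31.827102661132812), (64.61028289794922, 13.97157096862793), 60.81540298461914)
w1 tongue 1450 [0.1158 0.1168 0.1177] ((523.2418823242188, 84.15486145019531), (38.37902069091797, 22.002403259277344), 60.90391540527344)
w1 rail z 0.0949
w4 thumb 1350 [0.1561 0.1572 0.1577] ((494.8156433105469, 30.96460723876953), (13.705977439880371, 64.80492401123047), 81.18385314941406)
w4 tongue 1057 [0.1065 0.1076 0.1085] ((553.9127197265625, 21.56977653503418), (21.30910301208496, 38.85762023925781), 80.40653991699219)
w4 rail z 0.0949
side2 thumb 199 [0.1611 0.1686 0.1694] ((495.5706481933594, 29.245723724365234), (67.42086791992188, 15.368614196777344), 60.31306838989258)
side2 tongue 62 [0.1157 0.1194 0.121 ] ((526.439453125, 82.6971206665039), (38.94053268432617, 20.819841384887695), 67.2464828491211)
side2 rail z 0.0976
side6 thumb 184 [0.1549 0.1596 0.1602] ((494.7504577636719, 27.061073303222656), (14.061189651489258, 65.80467224121094), 81.0242691040039)
side6 tongue 93 [0.1052 0.1101 0.1114] ((553.366455078125, 19.80875587463379), (25.922651290893555, 40.622310638427734), 82.97874450683594)
side6 rail z 0.0975
top1 thumb 173 [0.1642 0.1668 0.1679] ((494.2339172363281, 31.266834259033203), (65.09542846679688, 13.995731353759766), 60.8925895690918)
top1 tongue 106 [0.1131 0.116  0.1182] ((522.4446411132812, 80.40281677246094), (29.177213668823242, 24.056453704833984), 63.66410446166992)
top1 rail z 0.0941
top2 rail z 0.0965
```

View pics/w4.png

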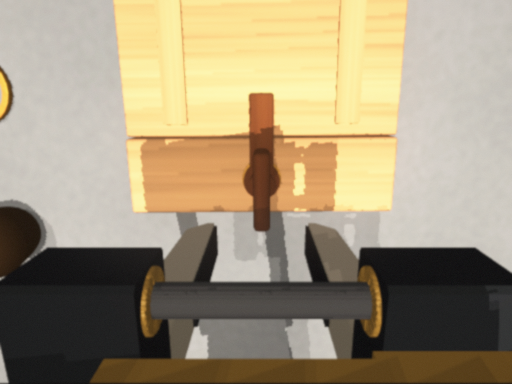

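View pics/side6.png

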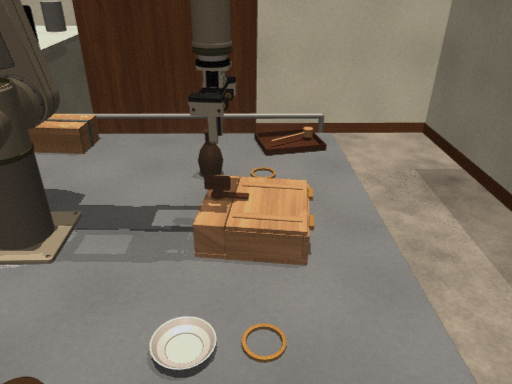

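The peg stays at about 10 mm sink after release: the tongue top is at 107.6 mm, against 118 mm at zero sink. The tongue points at -8.8 to -9.6° and the case x axis is at about -8.4°, so peg_turn is about 1.41. The panel is shut and the vase, dish and rings look unmoved. I hand it in.

```bash
python3 - <<'E'
from h import *
st(); print(close_job())
E
```

```text
t 10.85 p [0.4931 0.0308 0.2614] yaw -1.7273 tilt [-6.0e-04  2.3e-03 -1.0e+00] F [ 0.1  0.  -0.5] T [ 0.02  0.02 -0.01] open 0.0449 q6 1.68
the job is handed in; nothing more can be done
None
```

I swung the panel shut with closed fingertips, gripped the thumb-piece at 60 N and pressed the peg into its taper to about 10 N. I then turned it clockwise about 1.22 rad under load, pressed again to about 13 N, let go and lifted clear. The job was handed in at 10.9 s of the 48 s allowed, and no verdict was reported.

- **Peg:** in the wrist camera after release, the sink was about 10 mm (needs over 8.5). The tongue was within about 1° of straight across, so peg_turn was about 1.41.
- **Panel:** it was level to within 0.001 rad after I pressed it shut. After release I checked it only by eye, and it still looked shut.
- **Bystanders:** the rings, vase and dish looked unmoved in the pictures; I did not measure their positions again.
- **Disagreements:** the side camera reads heights about 2.5 mm high (rail top at 97.5 mm, should be 95), so I relied on the wrist camera. From the last top view I got no usable peg reading.
- **Overshoot:** the fingertips briefly pressed on the shut panel with about 48 N vertically before I backed off. The 40 N limit is stated for the arm and the gripper's body, and I took the fingertips not to count. The 120 N wrist limit was not approached.

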